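Close up the service box: turn the quarter-turn fastener and hold the panel pressed

TASK

The filter basket has been stowed in the grey service box; close the box up. First swing its open panel down, then turn the orange quarter-turn fastener until the white slot line on it lines up with the two black marks on the panel, and then push the panel fully down against the frame by pressing on the round black pad near its front edge. Finish while still holding the pad pressed, without letting the panel spring back up, and do not disturb the other things on the counter.

Things in the scene. Friction and masses are not known exactly. Their poses are not given: they have to be found in the camera images.
- service_box: open grey sheet-steel box, fixed to the counter: 160 mm deep (x), 180 mm wide (y), 60 mm high; origin at the centre of its underside, x points to the hinged far side (away from the robot at yaw 0), z up. An aluminium panel 166 x 186 mm, 4 mm thick, covers it; the panel's hinge axis runs along the box's y at x = +85 mm, z = 63 mm, at mid-thickness of the panel (so its upper face is 2 mm above the axis when level).
- panel_swing (a joint): swing of the panel about its hinge (rad): 0 = swung all the way down so that it lies on the gasket, larger = front edge higher; starts about 0.5 to 0.9 open. Friction hinge: stays where it is left, 3 to 6 N at the pad moves it. The panel's angle to the frame is panel_swing + panel_seal.
- panel_seal (a joint): squeeze of the springy gasket (rad): 0.05 = not squeezed, the panel stands 8 mm proud at its front edge; 0 = panel flat and hard against the frame. It springs back to 0.05 when released. Once panel_swing is 0, pressing the pad starts to squeeze at about 4.5 N, takes about 10.5 N to reach 0 and there meets a hard stop.
- fastener (a joint): angle of the orange fastener (rad), positive anticlockwise seen from above: 0 = white slot line in line with the two black marks (bar along the box's x); starts about 0.8 to 1.4, so it is turned clockwise. No stop or click at 0 (it can turn on to -0.6); light friction, stays where it is left.
- fastener_grip (a point): grip point on the orange fastener's axis: middle of its upright bar, which is 34 mm long, 11 mm thick and 22 mm tall; the point is 18 mm above the panel's upper face and 9 mm below the bar's top. Below the bar, a 35 mm wide flange and a ring of 45 mm stand 6 mm above the panel. x along the bar (its slot line), z along the fastener's axis, square to the panel. 70 mm in front of the hinge axis.
- press_pad: round black rubber pad with grey centre, 42 mm wide, 5 mm thick, fixed on the panel's upper face near the front edge in the middle, 138 mm in front of the hinge axis (17 mm behind the panel's front edge, 68 mm in front of the fastener's axis); origin at the centre of its underside, z square to the panel.
- pad_top (a point): centre of the upper face of the black pad.
- cup_1: bystander: red espresso cup, 58x85x51 mm; origin at the centre of its underside
- tamper: bystander: coffee tamper with brown wooden handle, 58 mm wide, 93 mm tall; origin at the centre of its underside
- pitcher_small: bystander: small steel milk pitcher, 71x85x92 mm; origin at the centre of its underside
- cocoa_shaker: bystander: cocoa shaker, 44 mm wide, 90 mm tall; origin at the centre of its underside

How it is judged:
By the outcome, as a careful person would: the job done as asked, in the order asked, and still so for the second after the job is handed in, while the arm keeps its last pose, push and grip.
It also fails if it takes over 64 s, if anything falls off the work surface, if the arm or the gripper's body presses on something with over 40 N, if the wrist force passes 120 N, or if a joint passes its speed limit or range.

ROBOT

A 6-joint arm with a two-finger parallel gripper is mounted at the origin on a cart in front of the work surface, level with it; the furniture and walls round the work are solid. World frame = base frame: x ahead of the robot, y to its left, z up, the work surface at z = 0. Lengths are in m, angles in rad, forces in N, time in s.
With the tool pointing down it reaches from about 0.2 to 0.875 m from the base axis. Payload 3.4 kg.
Tool frame: the origin (TCP) lies between the finger pads; the fingertips stand 25 mm ahead of it and the grasp point (between the pads) lies 6 mm ahead of it (r.nose_length is the z of the fingertips in the tool frame, in m); z points along the fingers, y is the line along which they close (so a half turn about z gives the same grasp; the last joint's range is limited). The gripper opens to 94 mm and grips with 3 to 60 N. Pads are 16 mm wide; open, the fingers measure 119 mm over their backs; the gripper's body (75 mm by 177 mm) begins 78 mm behind the grasp point.
Start: joints at [1.086, 0.276, 1.505, -0, 1.361, -0.121], TCP at [0.205, 0.537, 0.199] pointing down, gripper open.
Joint ranges: [-2.89, 2.89], [-0.75, 2.08], [0.22, 2.7], [-1.18, 4.32], [0.11, 2.71], [-2.7, 2.7]. Speed limits (rad/s): [2.57, 2.57, 3.14, 3.14, 3.14, 3.14].

INTERFACE

Orientations are given as a unit quaternion [w, x, y, z].
In Python, from plant import r, gripper_to, inverse_kinematics, vision, models, telemetry gives the robot as it stands. Calls block until the motion is done:
- r.move_to(position, orientation): joint-space move of the TCP to a pose.
- r.move_l(position, rot=None, vel=0.15, guard=None): straight line of the TCP; rot=None keeps the orientation; vel is the mean speed in m/s. With guard (N) it stops when the force on the tool has changed by that much, and returns True; else False.
- r.movej(angles): joint-space move.
- gripper_to(opening, f_grip=None): finger opening in m; f_grip is the grip in N (None keeps the last); returns when the fingers have stopped.
- r.hold(seconds).
- inverse_kinematics(position, orientation): joint angles nearest the present ones, or None.
- vision.snapshot(name): name is "side" or "top" or "wrist"; returns the picture (420x560x3 uint8, red, green, blue); there is no depth.
- vision.get_calibration(name): a dict with "fx", "fy", "cx", "cy" (pixels), "position" and "orientation" of the camera in the world. Camera axes: x right, y down, z forward; pixel columns grow to the right and rows downward; lengths in m; the calibration is good to about 2 mm. A picture is of the moment at which its call begins: read the wrist's pose just before it. get_calibration takes no time and is no camera call; for the wrist camera it gives the pose at the moment of the call.
A pose or a line that the arm cannot do raises r.PlanningError and nothing moves.
- r.sign_off(): hands the job in; it is judged then, once.
Trained networks look in the newest picture that a camera, given by its name, has taken for a name from the list of things; names that differ only in an ending like _2 or _b are one class to them, and where a whole thing is asked for, a point or a joint stands for the part that bears it (a point fixed in the world has none). Each returns a list of dicts, best first, with "score" (0 to 1); they miss things now and then, are a little off and sometimes report something else, mostly with a low value. They report only what shows in the picture. A call takes as long as a camera call.
- models.boxes_of(thing, camera): "at" ([x, y, z] in m, in world coordinates, good to about 4 mm: the middle of the surface that is visible of it).
- models.regions_of(thing, camera): "pixels" (420x560 bool, what is visible of it).
- models.mark_of(thing, camera): "at" ([x, y, z] in m, in world coordinates, good to about 4 mm: a listed point, or the origin of a listed thing).
Readings, each from a call of its own:
- telemetry.current_t(): time.
- telemetry.current_joints(): joint angles.
- telemetry.current_dq(): joint speeds.
- telemetry.current_joint_efforts(): joint torques, N m.
- telemetry.current_ee_pos(): TCP position.
- telemetry.current_tool_rot(): TCP orientation.
- telemetry.current_wrist_force(): force on the tool from outside, world axes, zero at the start.
- telemetry.current_torque(): the same for the moment, N m.
- telemetry.current_opening(): finger opening in m.
- telemetry.current_finger_force(): force on a finger pad.
Only numpy, scipy, OpenCV 4.12 (cv2) and the standard library are available. Lean on these libraries where they do the work, as an engineer would, in place of code of your own. Each camera call takes 0.05 s, during which the arm holds its last target. There are 200 camera calls.

## Working session

There is one attempt and no reset: what is moved stays moved. The work goes in short steps, each a Python script; the robot and the scene stay as the last script left them, time stands still between calls to the robot, and variables do not carry over. Pictures are saved under pics/ and viewed, at most 10 in all, crops included, and the job is handed in when it is done.

```bash
mkdir -p pics; ls
cat > h.py <<'E'
import numpy as np,cv2
from scipy.spatial.transform import Rotation as R
from plant import r, gripper_to, inverse_kinematics, vision, models, telemetry as t
def save(n,img): cv2.imwrite('pics/'+n,cv2.cvtColor(img,cv2.COLOR_RGB2BGR))
def q2R(q): return R.from_quat([q[1],q[2],q[3],q[0]]).as_matrix()
def R2q(m): q=R.from_matrix(m).as_quat(); return [q[3],q[0],q[1],q[2]]
def proj(c,P):
    p=(np.atleast_2d(P)-np.array(c['position']))@q2R(c['orientation'])
    return np.c_[c['fx']*p[:,0]/p[:,2]+c['cx'],c['fy']*p[:,1]/p[:,2]+c['cy']]
E
python3 - <<'E'
from h import *
ims=[]
for c in ['side','top']:
    im=vision.snapshot(c); save(c+'0.png',im); print(c,vision.get_calibration(c))
    for n in ['service_box','fastener_grip','press_pad','pad_top','cup_1','tamper','pitcher_small','cocoa_shaker']:
        print(n,[(np.round(d['at'],3).tolist(),round(d['score'],2)) for d in models.mark_of(n,c)[:2]])
print(t.current_t(),t.current_tool_rot(),t.current_wrist_force())
E
```

```text
pics
side {'fx': 449.64872998553716, 'fy': 449.64872998553716, 'cx': 276.3287847616032, 'cy': 206.42831627499208, 'position': array([ 0.52881461, -1.01999952,  0.84565957]), 'orientation': array([-0.4137639 ,  0.910368  ,  0.00467768,  0.0027666 ])}
service_box [([0.51, -0.133, -0.002], 0.79)]
fastener_grip [([0.555, -0.14, 0.127], 0.5), ([0.507, -0.134, -0.005], 0.4)]
press_pad [([0.491, -0.129, 0.155], 0.67), ([0.507, -0.132, -0.002], 0.58)]
pad_top [([0.5, -0.126, 0.154], 0.64)]
cup_1 [([0.469, 0.15, 0.0], 0.66)]
tamper [([0.434, 0.282, 0.002], 0.71)]
pitcher_small [([0.47, -0.435, -0.0], 0.72)]
cocoa_shaker [([0.427, -0.526, 0.0], 0.93)]
top {'fx': 409.10798003640366, 'fy': 409.10798003640366, 'cx': 273.0167811914394, 'cy': 202.79251833374477, 'position': array([ 0.34132174, -0.13660192,  1.33425113]), 'orientation': array([ 0.05111221, -0.69602203,  0.71435644, -0.0513396 ])}
service_box [([0.514, -0.135, 0.0], 0.83), ([0.471, 0.15, -0.002], 0.62)]
fastener_grip [([0.551, -0.139, 0.13], 0.68)]
press_pad [([0.494, -0.131, 0.158], 0.45)]
pad_top [([0.498, -0.129, 0.154], 0.46), ([0.552, -0.139, 0.128], 0.41)]
cup_1 [([0.472, 0.15, 0.0], 0.62)]
tamper [([0.434, 0.284, -0.001], 0.83)]
pitcher_small [([0.463, -0.433, -0.0], 0.95), ([0.492, -0.132, 0.156], 0.75)]
cocoa_shaker [([0.421, -0.524, -0.002], 0.49)]
0.9 [1.38619714e-05 1.80906784e-01 9.83500244e-01 6.82087819e-05] [-0.50808597 -0.31849612  0.5932805 ]
```

View pics/side0.png

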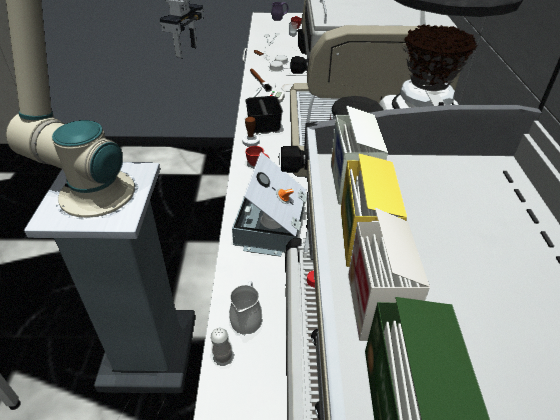

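View pics/top0.png

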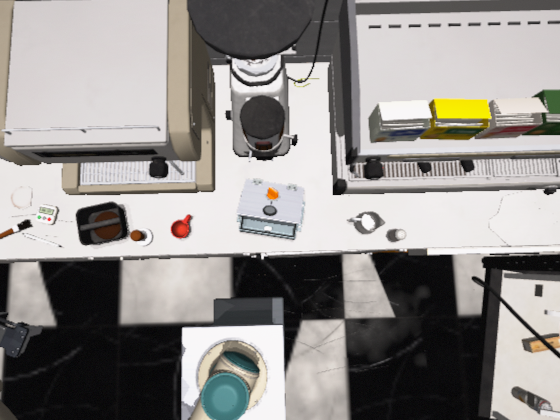

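The side view has the box at about (265,220), the pad at (264,180) and the fastener at (286,195). In the top view the fastener is at (272,194) and the pad at (269,210), and the box is yawed slightly clockwise. Next I'll take wrist views.

```bash
cat >> h.py <<'E'
def down(yaw,tilt=0,bx=-0.17):
    """tool pointing down, tool y at angle yaw+90deg from world x (x back); tilt leans about world-horizontal y of the box"""
    Z=np.array([0,0,-1.]);Y=np.array([-np.sin(yaw),np.cos(yaw),0]);X=np.cross(Y,Z)
    return np.c_[X,Y,Z]
E
python3 - <<'E'
from h import *
q=R2q(down(-0.17))
p=np.array(t.current_ee_pos()); r.move_l([p[0],p[1],0.34],vel=.3)
for i,P in enumerate([[0.38,-0.11,0.36],[0.44,-0.20,0.36]]):
    r.move_to(P,q)
    c=vision.get_calibration('wrist'); im=vision.snapshot('wrist'); save(f'w{i}.png',im)
    np.savez(f'w{i}.npz',im=im,**c)
    print(c['position'],c['orientation'],c['fx'],c['cx'],c['cy'],t.current_t())
    for n in ['service_box','fastener_grip','press_pad','pad_top']:
        print(n,[(np.round(d['at'],4).tolist(),round(d['score'],2)) for d in models.mark_of(n,'wrist')[:2]])
E
```

```text
[ 0.30499236 -0.09715184  0.54656181] [0.09951878 0.75759782 0.63956097 0.08428122] 360.91195611179904 283.2223044539826 202.28199302250414 3.95
service_box [([0.5094, -0.1287, 0.0048], 0.81)]
fastener_grip [([0.554, -0.1357, 0.1282], 0.72)]
press_pad [([0.4923, -0.1269, 0.1549], 0.84)]
pad_top [([0.495, -0.1276, 0.1611], 0.95)]
[ 0.36528324 -0.18809989  0.5460365 ] [0.09862738 0.75827706 0.63894068 0.08392465] 360.91195611179904 283.2223044539826 202.28199302250414 4.7083
service_box [([0.5093, -0.1258, 0.0035], 0.9)]
fastener_grip [([0.5564, -0.1354, 0.1263], 0.85)]
press_pad [([0.4905, -0.1282, 0.1523], 0.84)]
pad_top [([0.4953, -0.1272, 0.1595], 0.64)]
```

```bash
python3 -c "
import cv2,numpy as np
cv2.imwrite('pics/w01.png',cv2.resize(np.hstack([cv2.imread('pics/w0.png'),cv2.imread('pics/w1.png')]),None,fx=.71,fy=.71,interpolation=cv2.INTER_AREA))"
```

```text
(no output)
```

View pics/w01.png

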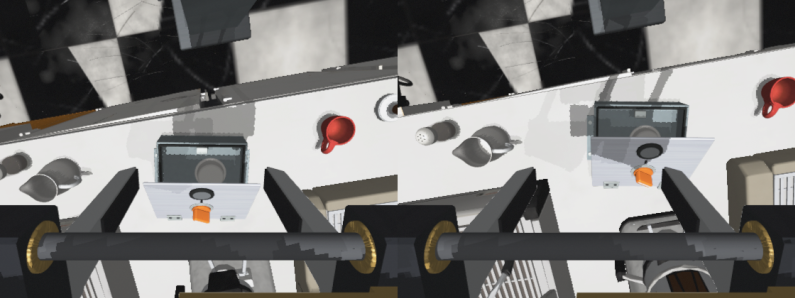

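The left wrist view has the pad at (202,193) and the fastener at (201,213). The right one has the pad at (649,150) and the fastener at (645,176). Box edges run parallel to the image rows, so yaw is about -0.17, and the marks give a panel angle of about 0.70. Next I'll push the panel down along its arc with closed fingers.

```bash
cat >> h.py <<'E'
YAW=-0.172; O=np.array([.511,-.1303,0])
EX=np.array([np.cos(YAW),np.sin(YAW),0]);EY=np.array([-np.sin(YAW),np.cos(YAW),0]);EZ=np.array([0,0,1.])
H=O+.085*EX+.063*EZ
def panel(th,d,h):  # point d in front of the hinge, h above mid-thickness
    u=-EX*np.cos(th)+EZ*np.sin(th); n=EX*np.sin(th)+EZ*np.cos(th)
    return H+d*u+h*n
def tcp(tip,Rm): return tip-Rm[:,2]*r.nose_length
def fz(): return np.round(t.current_wrist_force(),2)
def push_tip(th): return panel(th,.138,.007)+.004*EX+.004*np.tan(th)*EZ
E
python3 - <<'E'
from h import *
print(panel(.70,.138,.007),panel(.70,.07,.02))
Rm=down(YAW); q=R2q(Rm)
gripper_to(0.0,10)
s=push_tip(.70)
r.move_to(tcp(s+.06*EZ,Rm),q); r.move_l(tcp(s+.025*EZ,Rm),vel=.1)
print('pre',fz(),t.current_opening())
g=r.move_l(tcp(s-.03*EZ,Rm),vel=.03,guard=2.0)
tip=np.array(t.current_ee_pos())+Rm[:,2]*r.nose_length
print('contact',g,tip-s,fz(),t.current_t())
from scipy.optimize import brentq
th=brentq(lambda a:push_tip(a)[2]-tip[2],.2,1.1); print('theta',th)
np.save('th.npy',th)
E
```

```text
[ 0.49519796 -0.12755493  0.15725594] [ 0.55469106 -0.13788986  0.12339208]
pre [-1.21  0.53  0.17] 0.0005539392421517136
contact True [ 2.43763263e-04 -4.68156648e-05 -2.93979580e-02] [0.24 0.33 3.33] 9.1917
theta 0.4497347618951353
```

Run:
```python
from h import *
im=vision.snapshot('side'); 
a=cv2.resize(im[140:270,200:330],None,fx=3,fy=3,interpolation=cv2.INTER_CUBIC)
for n in ['fastener_grip','press_pad','pad_top']:
    print(n,[(np.round(d['at'],4).tolist(),round(d['score'],2)) for d in models.mark_of(n,'side')[:2]])
c=vision.snapshot('wrist')
for n in ['fastener_grip','press_pad','pad_top']:
    print(n,[(np.round(d['at'],4).tolist(),round(d['score'],2)) for d in models.mark_of(n,'wrist')[:2]])
save('c1.png',np.hstack([a,cv2.resize(c[100:420,80:480],(390,390))]))
```

```text
fastener_grip [([0.5561, -0.1394, 0.1248], 0.6), ([0.4233, -0.5226, 0.0011], 0.6)]
press_pad [([0.4895, -0.127, 0.1537], 0.43)]
pad_top [([0.4994, -0.1261, 0.1552], 0.4)]
fastener_grip [([0.5558, -0.135, 0.1299], 0.39)]
press_pad []
pad_top [([0.4943, -0.1272, 0.1617], 0.76)]
```

View pics/c1.png

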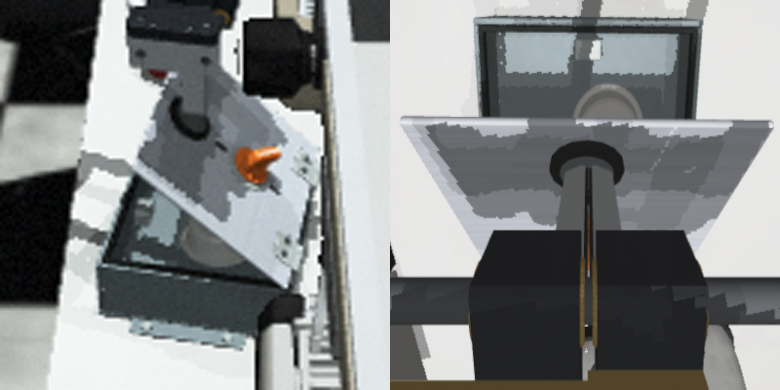

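Run:
```python
from h import *
print(r.nose_length,t.current_ee_pos(),t.current_tool_rot(),R2q(down(YAW)),fz(),push_tip(.7),t.current_opening())
c=vision.get_calibration('wrist');print(proj(c,t.current_ee_pos()+np.array([0,0,-.025])),c['position'])
print(proj(vision.get_calibration('side'),[t.current_ee_pos()+np.array([0,0,-.025]),panel(.7,.138,.007)]))
```

```text
0.025 [ 0.49877699 -0.12810226  0.15561425] [-5.80648246e-04  8.58808487e-02  9.96305233e-01  1.57236327e-04] [np.float64(0.0), np.float64(0.0858940298620155), np.float64(0.9963042786388419), np.float64(0.0)] [ 0.22 -0.15  3.69] [ 0.49913894 -0.12823954  0.16062509] 0.00022520340927085027
[[283.77074072 232.77824443]] [ 0.42379404 -0.11553023  0.34233633]
[[264.18253696 187.47872105]
 [262.66359801 179.00943743]]
```

Run:
```python
from h import *
p=np.array(t.current_ee_pos())
for dz in [.003,.015,.03]:
    r.move_l(p+[0,0,dz],vel=.05); r.hold(.2); print(dz,fz())
a=vision.snapshot('side'); cs=vision.get_calibration('side')
w=vision.snapshot('wrist'); cw=vision.get_calibration('wrist')
e=np.array(t.current_ee_pos())
out=[]
for im,c,(x0,y0) in [(a,cs,(215,120)),(w,cw,(233,160))]:
    im=cv2.resize(im[y0:y0+100,x0:x0+100],None,fx=4,fy=4,interpolation=cv2.INTER_NEAREST)
    for P,col in [(e,(255,0,0)),(e-[0,0,.025],(0,255,0)),(panel(.7,.138,.007),(0,0,255)),(panel(.7,.07,.02),(0,0,255))]:
        u=(proj(c,P)[0]-[x0,y0]+.5)*4; cv2.drawMarker(im,tuple(int(v) for v in u),col,0,12,2)
    out.append(im)
save('c2.png',np.hstack(out))
```

```text
0.003 [0.46 0.13 0.3 ]
0.015 [-0.    0.42  0.69]
0.03 [-0.12 -0.24 -0.23]
```

View pics/c2.png

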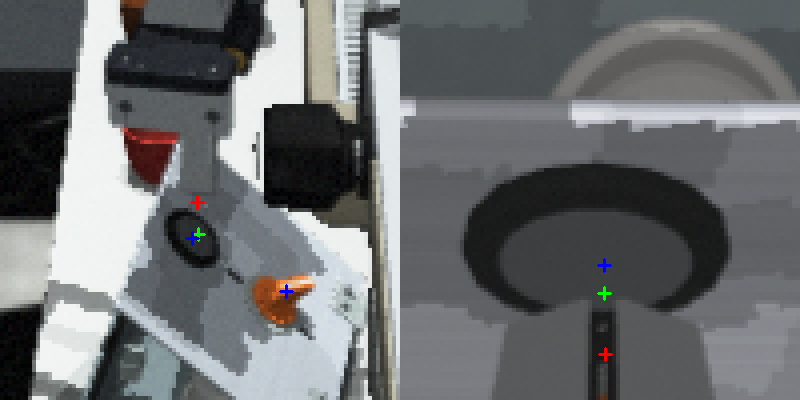

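In the side crop the fingertips end at about (197,195), near the red TCP marker and not at the green one. The closed fingertips are therefore about 5 mm behind the TCP, which agrees with where contact happened. I'll use that measured tip and push the panel down.

```bash
sed -i 's/^def tcp.*/TIP=-0.005\ndef tcp(tip,Rm,L=TIP): return tip-Rm[:,2]*L/' h.py
python3 - <<'E'
from h import *
Rm=down(YAW)
print(t.current_opening())
r.move_l(tcp(push_tip(.70)+.002*EZ,Rm),vel=.05)
stop=False
for th in list(np.arange(.66,.06,-.06))+[.06]:
    g=r.move_l(tcp(push_tip(th),Rm),vel=.04,guard=14); print(round(th,2),g,fz())
    if g or np.linalg.norm(t.current_wrist_force())>14: stop=True;break
while not stop and th>.0 and t.current_wrist_force()[2]<8:
    th-=.007; g=r.move_l(tcp(push_tip(th),Rm),vel=.02,guard=8); r.hold(.1); print(round(th,3),g,fz())
print(t.current_ee_pos(),t.current_t())
for c in ['side','wrist']:
  save(c+'2.png',vision.snapshot(c))
  for n in ['fastener_grip','press_pad','pad_top']:
    print(n,[(np.round(d['at'],4).tolist(),round(d['score'],2)) for d in models.mark_of(n,c)[:2]])
print(panel(.05,.07,.02),panel(.05,.138,.007))
E
```

```text
0.00043568459484878057
0.66 False [-0.27  0.01 -0.4 ]
0.6 False [ 1.09 -0.22  0.19]
0.54 False [-0.52  0.33  0.  ]
0.48 False [ 0.04  0.31 -0.27]
0.42 False [0.06 0.71 0.54]
0.36 False [ 1.03 -0.03  0.33]
0.3 False [ 0.78 -0.12  0.23]
0.24 False [0.62 0.22 0.37]
0.18 False [-0.53 -0.17  0.37]
0.12 False [ 0.15  0.26 -0.76]
0.06 False [-0.32  0.31  0.41]
0.06 False [0.07 0.39 1.09]
0.053 False [0.51 0.94 0.72]
0.046 False [0.23 0.26 1.57]
0.039 False [ 0.56 -0.35  3.2 ]
0.032 False [ 0.48 -0.31  5.09]
0.025 False [ 0.4  -0.14  4.95]
0.018 False [-0.21  0.03  6.01]
0.011 False [-0.4  -0.51  8.07]
[ 0.46301249 -0.12202012  0.06688014] 18.7917
fastener_grip [([0.5251, -0.1348, 0.0842], 0.51)]
press_pad [([0.4573, -0.1239, 0.0664], 0.47)]
pad_top [([0.461, -0.1212, 0.0691], 0.59)]
fastener_grip [([0.5244, -0.1325, 0.0888], 0.46)]
press_pad [([0.4569, -0.1234, 0.0673], 0.81)]
pad_top [([0.4591, -0.119, 0.0724], 0.93)]
[ 0.52684969 -0.13305335  0.08647355] [ 0.45929666 -0.12131828  0.07688838]
```

Run:
```python
from h import *
Rm=down(YAW)
p=np.array(t.current_ee_pos())
r.move_l(p+[0,0,.02],vel=.05); r.move_l(p+.08*EZ-.06*EX,vel=.15)
gripper_to(.04)
w=vision.snapshot('wrist'); cw=vision.get_calibration('wrist'); np.savez('w2.npz',im=w,**cw)
for n in ['fastener_grip','press_pad','pad_top','service_box']:
    print(n,[(np.round(d['at'],4).tolist(),round(d['score'],2)) for d in models.mark_of(n,'wrist')[:2]])
s=vision.snapshot('side'); cs=vision.get_calibration('side')
e=np.array(t.current_ee_pos()); print(e,t.current_t())
u=proj(cw,panel(.05,.07,.02))[0]; x0,y0=int(u[0])-50,int(u[1])-75
x0=max(0,min(x0,460)); y0=max(0,min(y0,270)); print(u,x0,y0)
W=cv2.resize(w[y0:y0+150,x0:x0+100],None,fx=4,fy=4,interpolation=cv2.INTER_CUBIC)
v=proj(cs,e)[0].astype(int)-50
S=cv2.resize(s[v[1]:v[1]+150,v[0]:v[0]+100],None,fx=4,fy=4,interpolation=cv2.INTER_NEAREST)
for im,c,o in [(W,cw,(x0,y0)),(S,cs,v)]:
    for P,col in [(e,(255,0,0)),(e-[0,0,.025],(0,255,0)),(panel(.05,.138,.007),(0,0,255)),(panel(.05,.07,.029),(0,0,255)),(panel(.05,.07,.002)+.03*EX,(255,0,255)),(panel(.05,.07,.002)-.03*EX,(255,0,255))]:
        uu=(proj(c,P)[0]-o+.5)*4; cv2.drawMarker(im,tuple(int(k) for k in uu),col,0,10,1)
save('c3.png',np.hstack([W,S]))
```

```text
fastener_grip [([0.5266, -0.1318, 0.089], 0.91)]
press_pad [([0.4556, -0.1237, 0.0698], 0.72)]
pad_top [([0.4586, -0.1211, 0.081], 0.72)]
service_box [([0.5082, -0.128, 0.0029], 0.71)]
[ 0.40387435 -0.11176498  0.14693621] 21.5417
[283.5914168  364.32063786] 233 270
```

View pics/c3.png

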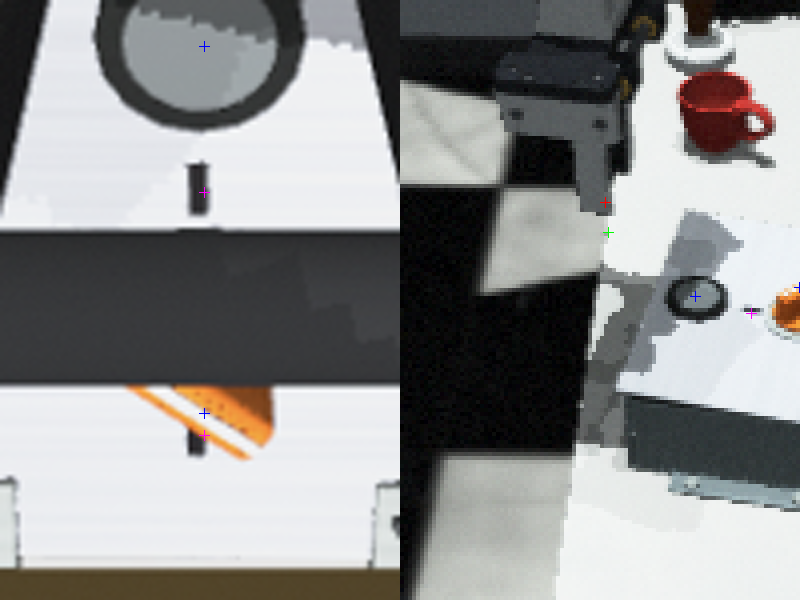

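The wrist crop has the white slot line running from about (160,388) to (250,447) and the black marks at (198,188) and (195,442), within about 1 mm of my model. So the fastener angle is about 1 rad and the panel is down. I'll intersect the stripe with the bar-top plane to get the angle, then grip.

```bash
cat >> h.py <<'E'
def ray_plane(c,uv,h,th=.05):
    n=EX*np.sin(th)+EZ*np.cos(th); p0=panel(th,0,h); C=np.array(c['position'])
    d=q2R(c['orientation'])@np.array([(uv[0]-c['cx'])/c['fx'],(uv[1]-c['cy'])/c['fy'],1])
    return C+d*((p0-C)@n)/(d@n)
def ang(a,b):
    d=np.array(b)-a; return np.arctan2(d@EY,d@EX)
def grip_rot(b,th=.05):
    n=EX*np.sin(th)+EZ*np.cos(th); e=EX*np.cos(th)-EZ*np.sin(th)
    Y=-np.sin(b)*e+np.cos(b)*EY
    return np.c_[np.cross(Y,-n),Y,-n]
E
python3 - <<'E'
from h import *
c=dict(np.load('w2.npz')); im=c['im']; o=np.array([233,270])
P=lambda x,y,h: ray_plane(c,np.array([x,y])/4-.5+o,h)
print('slot',ang(P(160,388,.029),P(250,447,.029)),ang(P(172,388,.029),P(262,443,.029)))
print('marks',ang(P(198,188,.002),P(195,442,.002)),[(P(198,188,.002)-O)@EY,(P(195,442,.002)-O)@EY])
# edge of hinge side of panel at row ~560?
n=-grip_rot(0)[:,2]
for b in [1.05,0,-.1]:
    for k in [0,np.pi]:
        Rm=grip_rot(b+k); j=inverse_kinematics(tcp(panel(.05,.07,.011),Rm),R2q(Rm)); print(b,k,None if j is None else np.round(j,2))
E
```

```text
slot 0.8898209969655242 0.9250428405233695
marks -0.010565305336257887 [np.float64(-0.0013175416434359026), np.float64(-0.0020070764603250368)]
1.05 0 None
1.05 3.141592653589793 [-0.37  0.36  1.72 -0.01  1.11  0.33]
0 0 [-0.37  0.36  1.72 -0.01  1.11 -1.76]
0 3.141592653589793 [-0.37  0.36  1.72 -0.01  1.11  1.38]
-0.1 0 [-0.37  0.36  1.72 -0.01  1.11 -1.66]
-0.1 3.141592653589793 [-0.37  0.36  1.72 -0.01  1.11  1.48]
```

Run:
```python
from h import *
n=-grip_rot(0)[:,2]
for b in [.91,.87]:
  for h in [.011,.071]:
    Rm=grip_rot(b); j=inverse_kinematics(tcp(panel(.05,.07,h),Rm),R2q(Rm)); print(b,h,None if j is None else np.round(j,3))
c=vision.get_calibration('top')
for z in [.1,.2,.3]:
  for uv in [(265,157),(150,165),(340,185),(365,175)]:
    C=np.array(c['position']); d=q2R(c['orientation'])@np.array([(uv[0]-c['cx'])/c['fx'],(uv[1]-c['cy'])/c['fy'],1]); print(z,uv,np.round(C+d*(z-C[2])/d[2],3))
```

```text
0.91 0.011 [-0.369  0.357  1.723 -0.011  1.11  -2.672]
0.91 0.071 [-0.367  0.307  1.633 -0.01   1.25  -2.673]
0.87 0.011 [-0.369  0.357  1.723 -0.011  1.11  -2.632]
0.87 0.071 [-0.367  0.307  1.633 -0.01   1.25  -2.633]
0.1 (265, 157) [ 0.666 -0.118  0.1  ]
0.1 (150, 165) [0.65  0.238 0.1  ]
0.1 (340, 185) [ 0.571 -0.346  0.1  ]
0.1 (365, 175) [ 0.601 -0.425  0.1  ]
0.2 (265, 157) [ 0.639 -0.12   0.2  ]
0.2 (150, 165) [0.625 0.208 0.2  ]
0.2 (340, 185) [ 0.553 -0.329  0.2  ]
0.2 (365, 175) [ 0.58  -0.401  0.2  ]
0.3 (265, 157) [ 0.613 -0.121  0.3  ]
0.3 (150, 165) [0.6   0.177 0.3  ]
0.3 (340, 185) [ 0.534 -0.312  0.3  ]
0.3 (365, 175) [ 0.559 -0.378  0.3  ]
```

Run:
```python
from h import *
b=.90; Rm=grip_rot(b); q=R2q(Rm)
C=lambda h: tcp(panel(.05,.07,h),Rm)-.001*EY
gripper_to(.05)
p=np.array(t.current_ee_pos()); r.move_l([p[0],p[1],.17],vel=.2)
r.move_to(C(.08),q); r.move_l(C(.045),vel=.1)
print('pre',fz())
print('guard',r.move_l(C(.013),vel=.04,guard=5),fz(),np.array(t.current_ee_pos())-C(.013))
gripper_to(0.0,8); r.hold(.2)
print('open',t.current_opening(),t.current_finger_force(),fz(),t.current_t())
w=vision.snapshot('wrist'); s=vision.snapshot('side')
save('c4.png',np.hstack([cv2.resize(w,(520,390)),cv2.resize(s[150:250,230:300],(273,390))]))
```

```text
pre [ 0.85  0.72 -0.04]
guard False [-0.27  0.01 -0.17] [ 2.06384201e-04 -6.08390627e-05  1.32797529e-04]
open 0.01049953489148121 8.000200241804123 [-0.41 -0.05  0.03] 25.35
```

View pics/c4.png

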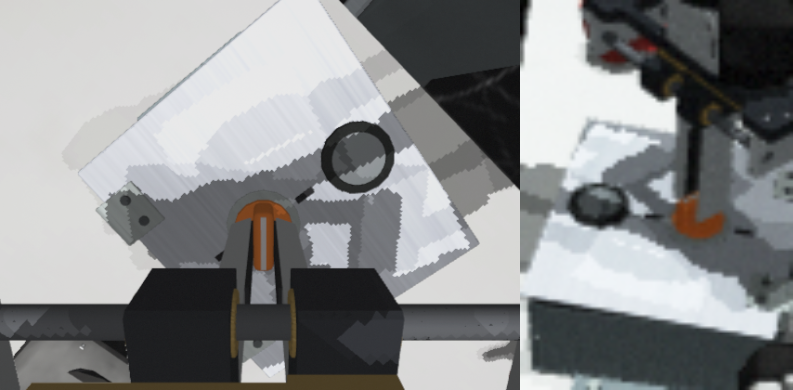

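The fingers hold the bar (wrist crop, around (263,235)), and the slot lies along the jaws. Turning clockwise now.

Run:
```python
from h import *
for b in [.75,.6,.45,.3,.15,0]:
    Rm=grip_rot(b); r.move_l(tcp(panel(.05,.07,.013),Rm)-.001*EY,rot=R2q(Rm),vel=.15)
    print(b,fz(),np.round(t.current_torque(),2),round(t.current_opening(),4),t.current_t())
gripper_to(.05)
p=np.array(t.current_ee_pos()); n=-grip_rot(0)[:,2]
r.move_l(p+.06*n,vel=.15); r.move_l(p+.09*n-.105*EX+.02*EZ,vel=.2)
for n_ in range(1):
    cw=vision.get_calibration('wrist'); w=vision.snapshot('wrist'); np.savez('w3.npz',im=w,**cw)
    u=proj(cw,panel(.05,.085,.02))[0].astype(int); x0,y0=max(0,u[0]-50),max(0,min(u[1]-60,300)); print(u,x0,y0,t.current_t())
    save('c5.png',cv2.resize(w[y0:y0+120,x0:x0+110],None,fx=5,fy=5,interpolation=cv2.INTER_CUBIC))
```

```text
0.75 [-0.76 -0.39  0.87] [ 0.1   0.12 -0.06] 0.0107 25.75
0.6 [-0.43  0.04  1.77] [ 0.08  0.03 -0.09] 0.0108 26.05
0.45 [-0.23 -0.42  0.61] [ 0.05  0.02 -0.11] 0.0113 26.35
0.3 [-0.98 -0.16  1.35] [-0.07  0.04 -0.01] 0.0111 26.65
0.15 [-0.43 -1.58  0.87] [-0.15 -0.   -0.07] 0.0106 26.95
0 [ 0.45 -0.21  0.89] [-0.24 -0.02  0.03] 0.011 27.25
[284 304] 234 244 29.3417
```

View pics/c5.png

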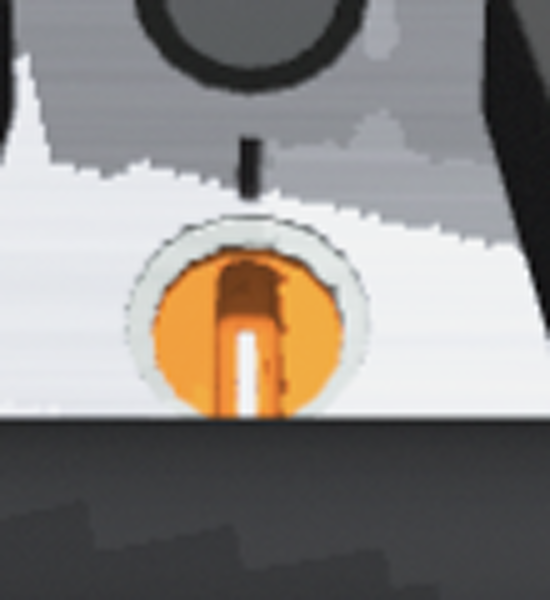

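The slot line (246,335–410) is nearly collinear with the front black mark (250,140–195). To measure this properly I'll take a view with both marks and fit them.

Run:
```python
from h import *
p=np.array(t.current_ee_pos())
r.move_l(p+.05*EX+.03*EZ,vel=.2); r.hold(.2)
cw=vision.get_calibration('wrist'); w=vision.snapshot('wrist'); np.savez('w4.npz',im=w,**cw)
print(t.current_ee_pos())
# rectified panel-plane view: 6 px/mm, rows = +EX(down), cols=+EY
def rect(h):
    src=np.array([panel(.05,.07+a,h)+b*EY for a,b in [(.05,-.04),(.05,.04),(-.05,.04),(-.05,-.04)]])
    return cv2.warpPerspective(w,cv2.getPerspectiveTransform(proj(cw,src).astype(np.float32),np.float32([[0,0],[320,0],[320,400],[0,400]])),(320,400),flags=cv2.INTER_CUBIC)
A,B=rect(.002),rect(.029); save('c6.png',np.hstack([A,B]))
```

```text
[ 0.47578345 -0.12506687  0.21314382]
```

View pics/c6.png

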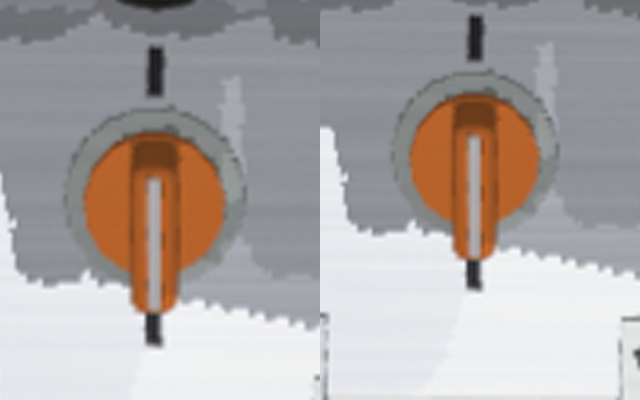

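In the left (panel-plane) half, the marks are at (155,70) and (153,330). In the right (bar-top) half, the slot runs vertically at x≈474. Slot and marks agree to about 0.5°. Now the final press.

Run:
```python
from h import *
Rm=down(YAW); q=R2q(Rm)
gripper_to(0,20)
P=lambda dz: tcp(panel(0,.138,.007)+dz*EZ-.001*EY,Rm)
r.move_to(P(.05),q); r.move_l(P(.014),vel=.08); r.hold(.2); z0=t.current_wrist_force()[2]; print('pre',fz())
d=.012
while d>-.008:
    d-=.0005; r.move_l(P(d),vel=.02); r.hold(.05); f=np.mean([t.current_wrist_force()[2] for _ in range(3)])-z0
    if d<.009: print(round(d,4),round(f,1),round(t.current_ee_pos()[2]-P(0)[2],4))
    if f>19: break
r.hold(.5); print(fz(),t.current_t())
im=vision.snapshot('side')
for n in ['fastener_grip','press_pad','pad_top']:
    print(n,[(np.round(k['at'],4).tolist(),round(k['score'],2)) for k in models.mark_of(n,'side')[:1]])
save('c7.png',np.hstack([cv2.resize(im[160:260,210:330],(480,400)),cv2.resize(vision.snapshot('wrist'),(320,240)).repeat(1,0) if 0 else cv2.copyMakeBorder(cv2.resize(vision.snapshot('wrist'),(320,240)),0,160,0,0,0)]))
```

```text
pre [0.3  0.15 0.57]
0.009 0.1 0.009
0.0085 -0.9 0.0085
0.008 -0.2 0.008
0.0075 -1.2 0.0075
0.007 -0.3 0.007
0.0065 -1.1 0.0065
0.006 -0.6 0.006
0.0055 2.7 0.0057
0.005 3.4 0.0051
0.0045 4.1 0.0046
0.004 4.1 0.004
0.0035 5.3 0.0035
0.003 5.2 0.0031
0.0025 5.1 0.0026
0.002 5.1 0.0021
0.0015 5.9 0.0017
0.001 5.7 0.0012
0.0005 6.4 0.0008
-0.0 8.1 0.0003
-0.0005 8.1 -0.0001
-0.001 7.6 -0.0006
-0.0015 8.2 -0.001
-0.002 9.7 -0.0015
-0.0025 9.2 -0.0019
-0.003 11.9 -0.0022
-0.0035 12.7 -0.0024
-0.004 15.0 -0.0027
-0.0045 18.1 -0.0029
-0.005 18.9 -0.0031
-0.0055 22.1 -0.0034
[-5.97  1.59 21.55] 43.2083
fastener_grip [([0.5241, -0.1329, 0.0813], 0.72)]
press_pad [([0.4563, -0.1206, 0.061], 0.53)]
pad_top [([0.4627, -0.1224, 0.0641], 0.52)]
```

View pics/c7.png

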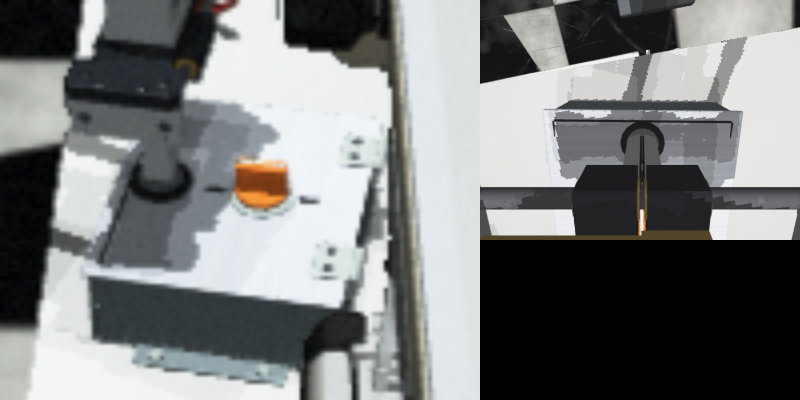

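The panel lies flat on the frame and the slot still lines up with the marks. The force slope steepens after about 8 mm of travel at around 12 N, so it has reached the hard stop, and 22 N is being held.

```bash
python3 -c "
from h import *
print(fz(),t.current_t()); print(r.sign_off())"
```

```text
[-6.1   0.78 21.16] 43.4583
the job is handed in; nothing more can be done
None
```

I swung the panel down, turned the fastener to within about 0.5° of the marks, and handed the job in at 43.5 s with the pad held on its hard stop at about 21 N; the arm was never driven into the other things on the counter, though I didn't re-check their positions at the end.

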